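Hold the reference plate flush on the sloped smoke-meter head

TASK

Check the smoke meter: first press the purge pump's plunger head right down to its stop to blow the sensor window clean and let it come up again. Then pick up the reference plate by its upright fin and hold it centred and square over the window, tilted so that its flat underside lies flush on the sloped face of the sensor head, with a light steady push of about 10 N and never a hard one. Finish while still gripping the plate and pressing it there, and leave the other things on the bench alone.

Things in the scene. Friction and masses are not known exactly. Their poses are not given: they have to be found in the camera images.
- plate_mid (a point): reference plate: aluminium slab 90 (its x) x 64 (its y) x 8 mm flat on the bench, an upright black fin on the middle of its back: 44 mm long (x), 14 mm thick (y; grip it across this), from 8 to 50 mm above the underside. This point is its centre, half-way up the 50 mm: the flat underside is 25 mm below along its z, which points along the fin
- plate: the same reference plate, about 0.18 kg; origin at the centre of its underside, axes as for plate_mid
- window (a point): centre of the head's sloped flat top face (aluminium, 112 mm in x, 106 in y; flush dark round window, 48 mm, in its middle), 110 mm up. z points squarely out of the face, x up the slope, y level across it. Slope 11 to 27 degrees from level, differs each time. In use plate_mid is 25 mm out along z, the plate's 90 mm length along x (either way round), pushed on with 5 to 20 N
- head: the grey sensor head, a box 110 x 104 x 56 mm hung between two low cheeks on a dark steel foot (150 x 135 mm, fixed to the bench); its tilt is locked. Its face plate sits on rubber: pushed squarely it sinks about 1 mm per 3.5 N, 6 mm at most, without tilting. Origin on the tilt axis, 30 mm behind the unpressed window; axes as for window
- plunger_top (a point): centre of the top of the purge pump's round black plunger head, 40 mm across, 106 mm above the bench when up; the plunger stands on an upright aluminium cylinder 60 mm across with a square foot 85 mm wide, fixed to the bench. z is up
- plunger (a joint): how far the plunger head is pressed down, m: 0 up, 0.014 at its stop. Its spring pushes back with 3 N at the top, 9 N at the stop, and brings it up again by itself
- socket: short steel wrench socket standing on end, 30 mm across, 38 mm high; origin at the centre of its underside. A bystander
- jar: small clear jar with a steel cap, 38 mm across, 50 mm high; origin under its centre. A bystander
- can: aluminium can with a paper label, 64 mm across, 115 mm high; origin under its centre. A bystander
- tape: black tape roll lying flat, 96 mm across, 24 mm high; origin under its centre. A bystander
- wrench: steel wrench lying flat, 180 mm long along its x. A bystander
- screwdriver: screwdriver lying flat, 190 mm long along its x. A bystander
- tray: low empty steel parts tray, 140 x 100 x 30 mm; origin under its centre. A bystander
Things that resemble listed ones, but are neither listed nor needed, are in the scene too. What is shaped like the part that bears plunger_top but purple or yellow is not meant.

How it is judged (in metres and radians):
On the way, in this order (a step that is already met when the one before it is completed fails the run):
1. the plunger head is pressed down to its stop (value of joint plunger above 0.0125 m), for 0.1 s.
2. the plunger has come up again (value of joint plunger below 0.003 m), for 0.1 s.
3. the gripped plate lies flush on the sloped face, centred over the window, pressed on (angle between the z axis of plate_mid and the z axis of window, either way round below 0.05 rad and angle between the x axis of plate_mid and the x axis of window, either way round below 0.15 rad and x of plate_mid in the frame of window between -0.012 and 0.012 m and y of plate_mid in the frame of window between -0.012 and 0.012 m and z of plate_mid in the frame of window between 0.021 and 0.0275 m and contact force between plate and head above 3 N and contact force between the fingers and plate above 2 N), for 0.3 s.
At the end, for the whole second after the job is handed in: The plate, still gripped and at rest, is flush on the face: within 0.05 rad and 2.5 mm of touching, centred on the window within 12 mm along and across, its length within 0.15 rad of the slope line, pressed on with over 3 N; the plunger is up (under 3 mm) (all of step 3 and value of joint plunger below 0.003 m and linear speed of plate below 0.02 m/s); the arm keeps its last pose, push and grip.
It fails at once if the plate is pushed or knocked on the sensor head with more than 45 N (contact force between plate and head above 45 N).
It fails at once if one of the bystanders is moved by more than 30 mm (distance of any of socket, jar, can, tape, wrench, screwdriver, tray from where it was at the start of the episode above 0.03 m).
It also fails if it takes over 58 s, if anything falls off the work surface, if the arm or the gripper's body presses on something with over 40 N, if the wrist force passes 120 N, or if a joint passes its speed limit or range.

ROBOT

A 6-joint arm with a two-finger parallel gripper is mounted at the origin on the work surface. World frame = base frame: x ahead of the robot, y to its left, z up, the work surface at z = 0. Lengths are in mm, angles in rad, forces in N, time in s.
With the tool pointing down it reaches from about 300 to 950 mm from the base axis. Payload 3.1 kg.
Tool frame: the origin (TCP) lies on the centre line of the jaws, within the pads' length; the fingertips stand 22 mm ahead of it and the grasp point (between the pads) lies 3 mm ahead of it (manip.tcp_to_tips is the distance from the TCP to the fingertips, in mm); z points along the fingers, y is the direction in which the jaws open and shut (so a half turn about z gives the same grasp; the last joint's range is limited). The gripper opens to 85 mm and grips with 20 to 120 N. Pads are 22 mm wide; open, the fingers measure 114 mm over their backs; the gripper's body (76 mm by 85 mm) begins 54 mm behind the grasp point. The pads swing forward as they close: fully open they stand 13 mm farther back than shut.
Start: joints at [1.133, 0.308, 1.634, -0, 1.2, -0.07], TCP at [224.753, 583.197, 253.272] pointing down, gripper open.
Joint ranges: [-3.06, 3.06], [-0.79, 1.96], [0.05, 2.63], [-1.19, 4.34], [0.05, 2.64], [-2.94, 2.94]. Speed limits (rad/s): [2.79, 2.79, 3.14, 3.14, 3.14, 3.14].

INTERFACE

Orientations are given as a rotation vector (axis times angle).
In Python, from station import manip gives the robot as it stands. The module is installed in compiled form; this text tells all that it offers. Calls block until the motion is done:
- manip.move_to(position, orientation): joint-space move of the TCP to a pose.
- manip.move_linear(position, rotation=None, vel=150, contact_N=None): straight line of the TCP; rotation=None keeps the orientation; vel is the mean speed in mm/s. With contact_N (N) it stops when the force on the tool has changed by that much, and returns True; else False.
- manip.set_joints(angles): joint-space move.
- manip.move_gripper(opening, squeeze=None): finger opening in mm; squeeze is the grip in N (None keeps the last); returns when the fingers have stopped.
- manip.hold(seconds).
- manip.inverse_kinematics(position, orientation): joint angles nearest the present ones, or None.
- manip.capture(name): name is "scene" or "top" or "wrist"; returns a dict with "color" (384x512x3 uint8, blue, green, red), "fx", "fy", "cx", "cy" (pixels), "R" (3x3) and "t" (3): a world point X has camera coordinates R X + t; the wrist camera has in their place "T_tool_cam" (4x4, takes a point from camera to tool coordinates, whose origin is the TCP and whose axes are the flange's). Camera axes: x right, y down, z forward; pixel columns grow to the right and rows downward; lengths in mm; the calibration is good to about 2 mm. The wrist camera is an equidistant fisheye: a pixel r from the principal point sees the ray r / f radians off the axis. A picture is of the moment at which its call begins: read the wrist's pose just before it. There is no depth.
A pose or a line that the arm cannot do raises manip.IKError and nothing moves.
- manip.close_job(): hands the job in, once; it reports no verdict.
Trained networks look in a picture, given as the dict that the camera call returned (one of the last four; its "shot" number tells which), for a name from the list of things; names that differ only in an ending like _2 or _b are one class to them, and where a whole thing is asked for, a point or a joint stands for the part that bears it (a point fixed in the world has none). Each returns a list of dicts, best first, with "confidence" (0 to 1); they miss things now and then, are a little off and sometimes report something else, mostly with a low value. They report only what shows in the picture. A call takes as long as a camera call. They do not tell look-alikes from the thing itself.
- manip.cut_out(picture, target): "mask" (384x512 bool, what is visible of it) and "xy" ([column, row] in pixels, amid what is visible of it).
- manip.spot_point(picture, target): "xy" ([column, row] in pixels: a listed point, or the origin of a listed thing).
Readings, each from a call of its own:
- manip.current_time(): time.
- manip.current_qpos(): joint angles.
- manip.current_joint_velocities(): joint speeds.
- manip.current_joint_torque(): joint torques, N m.
- manip.current_eef_pos(): TCP position.
- manip.current_tcp_rot(): TCP orientation.
- manip.current_force(): force on the tool from outside, world axes, zero at the start.
- manip.current_moment(): the same for the moment, N m.
- manip.current_opening(): finger opening in mm.
Only numpy, scipy, OpenCV 4.12 (cv2) and the standard library are available. Lean on these libraries where they do the work, as an engineer would, in place of code of your own. Each camera call takes 0.05 s, during which the arm holds its last target. There are 200 camera calls.

## Working session

There is one attempt and no reset: what is moved stays moved. The work goes in short steps, each a Python script; the robot and the scene stay as the last script left them, time stands still between calls to the robot, and variables do not carry over. Pictures are saved under pics/ and viewed, about 8 in all and at most 12, crops included, and the job is handed in when it is done.

```bash
mkdir -p pics; cat > h.py <<'E'
import numpy as np, cv2
from station import manip
from scipy.spatial.transform import Rotation as Ro
def ray(p,xy):
    K=np.array([[p['fx'],0,p['cx']],[0,p['fy'],p['cy']],[0,0,1]])
    R=np.array(p['R']);t=np.array(p['t']).ravel()
    d=R.T@np.linalg.solve(K,[xy[0],xy[1],1]); return -R.T@t,d/np.linalg.norm(d)
def wray(p,xy,pos,rot):
    u=np.array([(xy[0]-p['cx'])/p['fx'],(xy[1]-p['cy'])/p['fy']]);th=np.hypot(*u)
    d=np.r_[np.sin(th)*u/max(th,1e-9),np.cos(th)]
    T=np.array(p['T_tool_cam']);W=Ro.from_rotvec(rot).as_matrix()
    d=W@T[:3,:3]@d; return W@T[:3,3]+pos,d
def atz(r,z): o,d=r; return o+d*(z-o[2])/d[2]
def tri(rs):
    A=0;b=0
    for o,d in rs:
        P=np.eye(3)-np.outer(d,d);A=A+P;b=b+P@o
    x=np.linalg.solve(A,b); return x,[np.linalg.norm((np.eye(3)-np.outer(d,d))@(x-o)) for o,d in rs]
E
python3 - <<'E'
from h import *
P={n:manip.capture(n) for n in("scene","top","wrist")}
pos,rot=manip.current_eef_pos(),manip.current_tcp_rot()
ims=[]
for n in P: cv2.imwrite(f'pics/{n}0.png',P[n]['color'])
s=cv2.resize(np.vstack([P['scene']['color'],P['top']['color']]),None,fx=.78,fy=.78)
cv2.imwrite('pics/a.png',np.vstack([P['scene']['color'],P['top']['color']]))
for n in P:
    p=P[n]
    print(n, p['fx'],p['cx'],p['cy'])
    if n!='wrist':print(ray(p,(256,192)))
    for t in ('plate_mid','window','plunger_top','plate','head'):
        for d in manip.spot_point(p,t)[:4]:
            xy=d['xy'];z={'plate_mid':25,'window':110,'plunger_top':106,'plate':0,'head':80}[t]
            r=wray(p,xy,pos,rot) if n=='wrist' else ray(p,xy)
            print(n,t,np.round(xy,1),round(d['confidence'],2),np.round(atz(r,z)))
print(manip.current_time())
E
```

```text
scene 412.77492578810484 245.2278771704368 192.8419907033165
(array([1234.44935793,  539.6887101 ,  789.13659383]), array([-0.62303138, -0.47256339, -0.62331031]))
scene plate_mid [185.5 174.1] 0.81 [ 533. -271.   25.]
scene plate_mid [188.3 139.1] 0.26 [ 376. -413.   25.]
scene window [255.1 175.9] 0.94 [500. -21. 110.]
scene window [184.2 173.8] 0.49 [ 612. -185.  110.]
scene plunger_top [398.8 265.6] 0.8 [568. 420. 106.]
scene plunger_top [307.9 264.1] 0.65 [683. 263. 106.]
scene plunger_top [343.5 226.1] 0.58 [529. 268. 106.]
scene plunger_top [367.  180.9] 0.58 [329. 233. 106.]
scene plate [188.6 177.6] 0.6 [ 518. -276.    0.]
scene head [249.7 183.1] 0.72 [504. -37.  80.]
scene head [237.5 285.4] 0.54 [806. 165.  80.]
top 449.94521564089126 252.59571725917448 183.90325874257294
(array([3.64857593e+02, 1.44081909e+00, 1.65863334e+03]), array([ 0.09494551, -0.00535534, -0.99546807]))
top plate_mid [329.8 186.9] 0.67 [ 539. -277.   25.]
top plate_mid [327.9 189.4] 0.58 [ 530. -270.   25.]
top window [260.7 197.7] 0.68 [493. -23. 110.]
top window [258.8 132.2] 0.15 [723. -17. 110.]
top plunger_top [176.2 184.8] 0.62 [538. 270. 106.]
top plunger_top [131.3 175.7] 0.62 [570. 427. 106.]
top plunger_top [187.8 244.5] 0.54 [333. 227. 106.]
top plunger_top [180.2 142.2] 0.48 [689. 259. 106.]
top plate [326.6 190.5] 0.74 [ 528. -269.    0.]
top head [264.7 194.5] 0.76 [507. -38.  80.]
top head [319.1 128.3] 0.7 [ 744. -233.   80.]
wrist 297.3186396354542 256.5962924237395 195.59427350311927
wrist plate_mid [ 18.4 383. ] 0.65 [ 538. -279.   25.]
wrist plate [ 21.1 374.1] 0.69 [ 523. -267.    0.]
0.9
```

View pics/scene0.png

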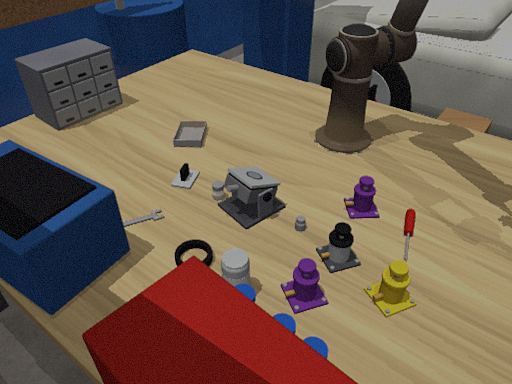

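View pics/top0.png

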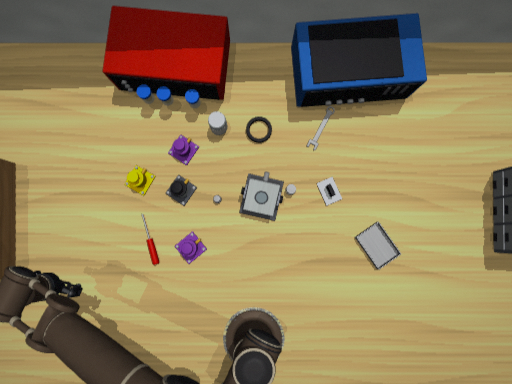

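The black‑topped aluminium pump is the one meant: scene (343,226) / top (176–183,187). Purple (308,264), purple (367,181) and yellow (399,266) are look‑alikes. I'll confirm it from the wrist camera while hovering.

```bash
python3 - <<'E'
from h import *
manip.move_gripper(0)
rot=manip.current_tcp_rot(); print(rot)
manip.move_to([520,262,230],rot)
pos=manip.current_eef_pos()
p=manip.capture('wrist'); print(p['T_tool_cam'])
for t in('plunger_top','window','plate_mid'):
  for d in manip.spot_point(p,t)[:5]:
    z={'plunger_top':106,'window':110,'plate_mid':25}[t]
    print(t,np.round(d['xy']),round(d['confidence'],2),np.round(atz(wray(p,d['xy'],pos,rot),z),1))
cv2.imwrite('pics/w1.png',cv2.resize(p['color'],None,fx=1.5,fy=1.5)); print(manip.current_time())
E
```

```text
[5.74460953e-01 3.08858716e+00 1.05548758e-04]
[[-5.88100607e-04 -9.52996731e-01 -3.02980007e-01  7.77247905e+01]
 [ 9.99999825e-01 -5.81911625e-04 -1.10702443e-04 -1.34149497e+00]
 [-7.08085214e-05 -3.02980019e-01  9.52996906e-01 -1.21302383e+02]
 [ 0.00000000e+00  0.00000000e+00  0.00000000e+00  1.00000000e+00]]
plunger_top [428. 184.] 0.96 [568.4 419.5 106. ]
plunger_top [267. 206.] 0.71 [532.  266.4 106. ]
plunger_top [139.   2.] 0.64 [320.1 230.  106. ]
window [ 29. 257.] 0.61 [492.3 -18.  110. ]
3.475
```

View pics/w1.png

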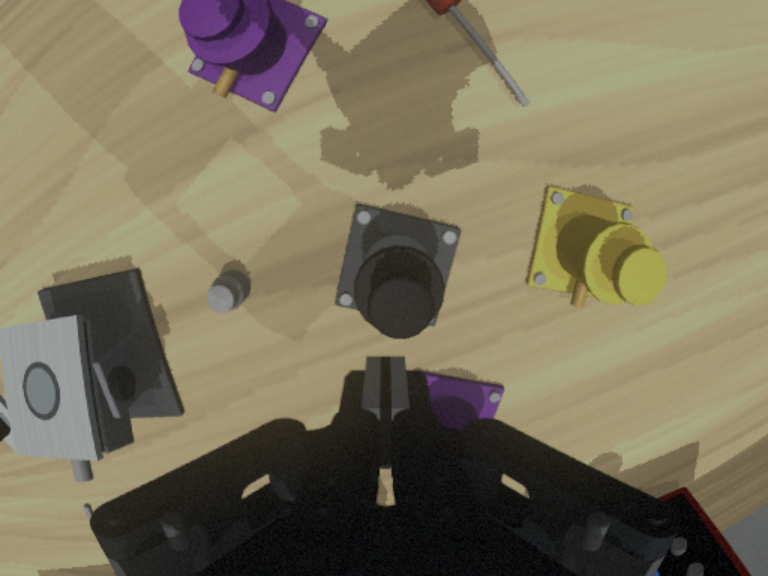

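The enlarged wrist view shows the black plunger at (402,305) on a dark foot with an aluminium/shaded body, with purple and yellow pumps around it. Ray position (532,266) agrees with the other cameras. Pressing now.

```bash
python3 - <<'E'
from h import *
rot=manip.current_tcp_rot()
manip.move_linear([532.5,267,140],vel=200)
f0=manip.current_force(); tz=manip.tcp_to_tips; print(tz)
c=manip.move_linear([532.5,267,106-13-0.8+tz],vel=35,contact_N=25)
manip.hold(.3)
print(c,manip.current_eef_pos(),manip.current_force()-f0)
manip.hold(.1)
manip.move_linear([532.5,267,160],vel=150)
manip.hold(.1); print(manip.current_force()-f0)
# look at head from two places, tool down, camera facing +... 
for i,(q) in enumerate([[440,60,290],[470,-110,290]]):
    manip.move_to(q,rot)
    pos,r=manip.current_eef_pos(),manip.current_tcp_rot()
    p=manip.capture('wrist'); cv2.imwrite(f'pics/h{i}.png',p['color']); np.savez(f'h{i}.npz',pos=pos,rot=r,T=p['T_tool_cam'],fx=p['fx'],fy=p['fy'],cx=p['cx'],cy=p['cy'])
    for t in('window','head','plate_mid','plate'):
      for d in manip.spot_point(p,t)[:3]:
        z={'window':110,'plate_mid':25,'plate':0,'head':80}[t]
        print(i,t,np.round(d['xy'],1),round(d['confidence'],2),np.round(atz(wray(p,d['xy'],pos,r),z),1))
print(manip.current_time())
a=np.hstack([cv2.imread('pics/h0.png'),cv2.imread('pics/h1.png')])
cv2.imwrite('pics/hh.png',cv2.resize(a,(800,300)))
E
```

```text
22.0
False [533.31952433 267.34351145 115.55266414] [-0.97721727 -0.52092164  7.54752105]
[1.46747403 0.10858021 0.10653138]
0 window [207.3 248.3] 0.76 [495.2 -22.7 110. ]
0 head [209.1 244.9] 0.92 [504.3 -29.4  80. ]
0 plate_mid [ 93.  284.8] 0.87 [ 532.1 -285.7   25. ]
0 plate [ 98.3 273. ] 0.77 [ 523.4 -280.9    0. ]
0 plate [318.4 177.4] 0.61 [495.1 133.6   0. ]
1 window [340.4 173.4] 0.65 [494.8 -24.3 110. ]
1 head [331.3 177.7] 0.76 [505.7 -30.4  80. ]
1 plate_mid [166.2 243. ] 0.93 [ 531.8 -279.    25. ]
1 plate [169.4 236.5] 0.6 [ 532.1 -281.2    0. ]
8.175
```

View pics/hh.png

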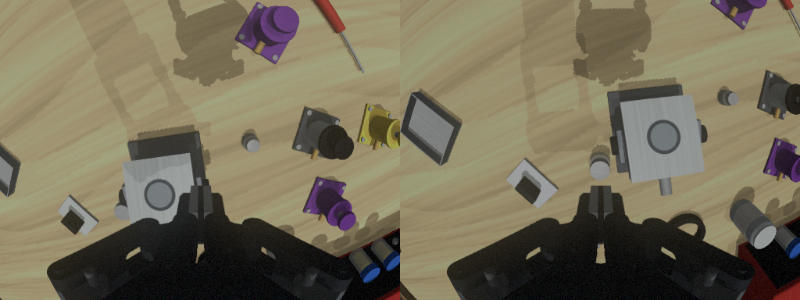

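The plunger was not fully pressed: tips reached only 93.5 mm and the 7.5 N force implies about 10.6 mm of travel. I'll press again until the stop is felt.

```bash
python3 - <<'E'
from h import *
rot=manip.current_tcp_rot()
manip.move_to([532.5,267,145],rot)
manip.move_linear([532.5,267,133],vel=100)
manip.hold(.1);f0=manip.current_force()
c=manip.move_linear([532.5,267,100],vel=40,contact_N=20)
for _ in range(3):
    manip.hold(.15); print(c,manip.current_eef_pos(),manip.current_force()-f0)
manip.move_linear([532.5,267,160],vel=150)
manip.hold(.1); print(manip.current_force()-f0, manip.current_time())
manip.move_gripper(70)
# close look at plate
manip.move_to([480,-245,230],rot)
pos,r=manip.current_eef_pos(),manip.current_tcp_rot()
p=manip.capture('wrist'); cv2.imwrite('pics/p0.png',p['color']);np.savez('p0.npz',pos=pos,rot=r,T=p['T_tool_cam'],fx=p['fx'],fy=p['fy'],cx=p['cx'],cy=p['cy'])
for t in('window','head','plate_mid','plate'):
  for d in manip.spot_point(p,t)[:3]:
    z={'window':110,'plate_mid':25,'plate':0,'head':80}[t]
    print(t,np.round(d['xy'],1),round(d['confidence'],2),np.round(atz(wray(p,d['xy'],pos,r),z),1))
print(pos,manip.current_time())
a=np.vstack([p['color'][150:],cv2.imread('pics/h1.png')[90:300]])
cv2.imwrite('pics/pp.png',cv2.resize(a,None,fx=1.35,fy=1.35))
E
```

```text
True [533.37668455 267.28495529 114.48619058] [-2.44547319 -2.61292978  7.86764971]
True [533.34177086 267.2911228  114.4868677 ] [-3.19594732 -1.96406732  8.49332769]
True [533.32899258 267.29167925 114.47018198] [-2.27276313 -1.76193921  8.78764749]
[-0.12246759 -0.22808279  0.09836971] 11.6333
window [473.  132.8] 0.86 [494.  -23.4 110. ]
head [452.9 144.8] 0.59 [509.2 -31.5  80. ]
plate_mid [245.  222.2] 0.84 [ 530.2 -279.1   25. ]
plate [246.1 216.4] 0.7 [ 532.7 -279.5    0. ]
[ 480.30789437 -244.1637945   229.80904729] 14.4333
```

View pics/pp.png

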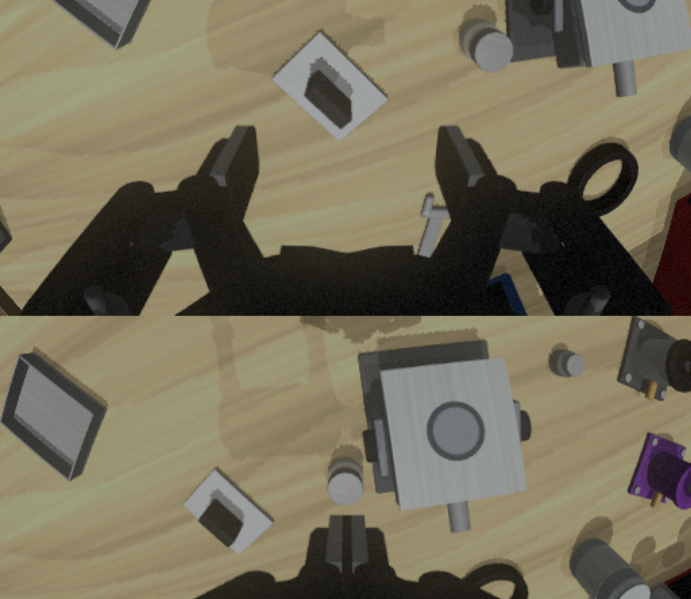

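```bash
cat > seg.py <<'E'
from h import *
def quad(im,c,plate=False,thr=None):
    hsv=cv2.cvtColor(cv2.GaussianBlur(im,(3,3),0),cv2.COLOR_BGR2HSV)
    roi=np.zeros(im.shape[:2],np.uint8);cv2.circle(roi,tuple(int(v) for v in c),45 if plate else 80,1,-1)
    m=((hsv[...,1]<60)&(hsv[...,2]>thr)).astype(np.uint8)*roi
    m=cv2.morphologyEx(m,cv2.MORPH_OPEN,np.ones((3,3)))
    cs,_=cv2.findContours(m,cv2.RETR_EXTERNAL,cv2.CHAIN_APPROX_NONE)
    k=max(cs,key=cv2.contourArea); hull=cv2.convexHull(k)
    return cv2.approxPolyN(hull,4,ensure_convex=True).reshape(-1,2).astype(float),m,k
E
python3 - <<'E'
from seg import *
vs={}
T=[('h1',(340,173),0,120),('p0',(473,133),0,120),('scene0',(252,177),0,110),('top0',(261,197),0,120),('p0',(245,213),1,120),('h1',(166,239),1,120)]
tiles=[]
for n,c,pl,thr in T:
    im=cv2.imread(f'pics/{n}.png'); 
    print(n,pl,'V,S at',[tuple(int(v) for v in cv2.cvtColor(im,cv2.COLOR_BGR2HSV)[int(c[1])+dy,int(min(c[0]+dx,511))]) for dx,dy in((15,-15),(-20,-15),(-15,20),(25,0))])
    q,m,k=quad(im,c,pl,thr); print(np.round(q,1).tolist(),cv2.contourArea(k))
    o=cv2.resize(im,None,fx=3,fy=3); cv2.drawContours(o,[(q*3+1).astype(int)],-1,(0,0,255),1)
    x,y=int(c[0]*3),int(c[1]*3);o=cv2.copyMakeBorder(o,200,200,200,200,0)[y+50:y+350,x+70:x+330]
    tiles.append(o)
cv2.imwrite('pics/q.png',np.vstack([np.hstack(tiles[:3]),np.hstack(tiles[3:])]))
E
```

```text
h1 0 V,S at [(83, 7, 148), (83, 7, 147), (78, 10, 132), (75, 7, 151)]
[[393.0, 217.0], [301.0, 278.0], [282.0, 131.0], [374.0, 119.0]] 9662.5
p0 0 V,S at [(78, 8, 153), (83, 7, 141), (83, 7, 147), (78, 9, 149)]
[[515.0, 184.0], [444.0, 226.0], [414.0, 83.0], [494.0, 81.0]] 8407.5
scene0 0 V,S at [(21, 92, 164), (20, 92, 170), (105, 30, 68), (20, 98, 158)]
[[281.0, 183.0], [250.0, 186.0], [223.0, 167.0], [256.0, 166.0]] 574.0
top0 0 V,S at [(130, 11, 67), (20, 115, 189), (21, 117, 148), (20, 115, 140)]
[[280.0, 184.0], [272.0, 216.0], [243.0, 209.0], [249.0, 178.0]] 915.0
p0 1 V,S at [(98, 6, 162), (75, 3, 161), (98, 6, 164), (98, 6, 161)]
[[288.0, 224.0], [251.0, 255.0], [199.0, 209.0], [236.0, 173.0]] 3415.0
h1 1 V,S at [(53, 8, 123), (60, 2, 159), (20, 77, 149), (100, 5, 158)]
[[202.0, 243.0], [177.0, 268.0], [134.0, 230.0], [158.0, 203.0]] 1205.5
```

View pics/q.png

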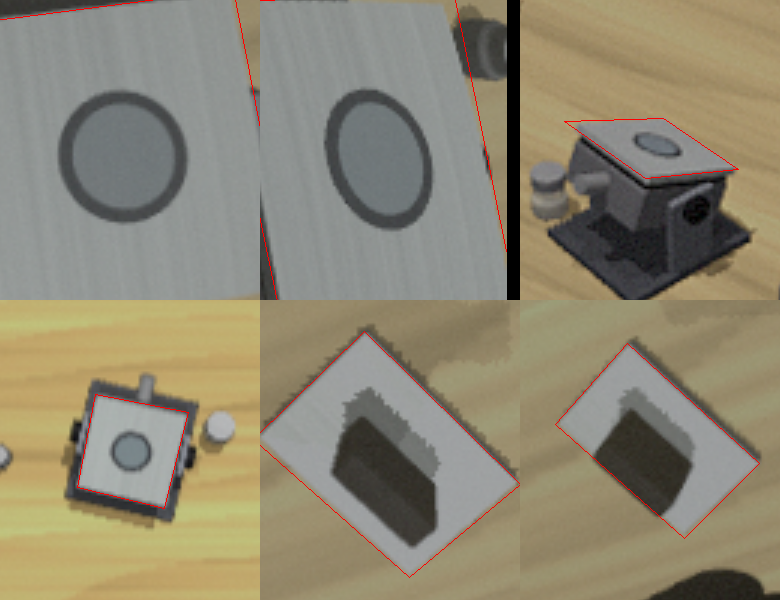

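```bash
cat > fit.py <<'E'
from seg import *
from scipy.optimize import least_squares
import itertools,sys
def wproj(z,X):
    W=Ro.from_rotvec(z['rot']).as_matrix();T=z['T']
    c=(X-z['pos'])@W; c=(c-T[:3,3])@T[:3,:3]
    r=np.hypot(c[:,0],c[:,1]);th=np.arctan2(r,c[:,2])
    return np.c_[z['cx']+z['fx']*th*c[:,0]/r, z['cy']+z['fy']*th*c[:,1]/r]
def pproj(p,X):
    c=X@np.array(p['R']).T+np.array(p['t']).ravel()
    return np.c_[p['cx']+p['fx']*c[:,0]/c[:,2],p['cy']+p['fy']*c[:,1]/c[:,2]]
def Rface(yaw,tilt): # x up the slope
    return Ro.from_euler('ZY',[yaw,-tilt]).as_matrix()
def order(q,ref): # best cyclic/reflect assignment
    return min((q[list(pm)] for pm in itertools.permutations(range(len(q)))),key=lambda a:((a-ref)**2).sum())
E
cat > go.py <<'E'
from fit import *
cam={n:manip.capture(n) for n in('scene','top')}
im=cv2.imread('pics/h1.png')
hsv=cv2.cvtColor(im,cv2.COLOR_BGR2HSV);m=((hsv[...,1]<45)&(hsv[...,2]>115)).astype(np.uint8)
m[:,:270]=0;m[:,410:]=0
m=cv2.morphologyEx(m,cv2.MORPH_CLOSE,np.ones((9,9)));m=cv2.morphologyEx(m,cv2.MORPH_OPEN,np.ones((35,35)))
k=max(cv2.findContours(m,0,1)[0],key=cv2.contourArea);qh=cv2.approxPolyN(cv2.convexHull(k),4).reshape(-1,2).astype(float)
print('h1 quad',qh.tolist())
Q={'h1':qh,'scene':np.array([[281.0,183],[250,186],[223,167],[256,166]]),'top':np.array([[280.,184],[272,216],[243,209],[249,178]])}
Wn={'h1':(340.4,173.4),'scene':(255.1,175.9),'top':(260.7,197.7),'h0':(207.3,248.3),'p0':(473,132.8)}
Z={n:dict(np.load(n+'.npz')) for n in('h0','h1','p0')}
pr=lambda n,X: wproj(Z[n],X) if n in Z else pproj(cam[n],X)
L=np.array([[56,53,0],[-56,53,0],[-56,-53,0],[56,-53,0]],float)
px={'h1':2.5,'h0':2.5,'p0':2.5,'scene':1.,'top':1.}
def res(v,views):
    R=Rface(v[3],v[4]);c=v[:3];r=[]
    for n in views:
        if n in Q:
            P=pr(n,c+L@R.T);r.append((order(Q[n],P)-P).ravel()/px[n])
        r.append((pr(n,c[None])[0]-Wn[n])/px[n]/1.)
    return np.concatenate(r+[[(c[2]-110)/2.]])
for views in(('h1','scene','top','h0','p0'),('h1','h0','p0'),('scene','top'),('h1','scene')):
  out=[]
  for y0 in(-.2,.2,np.pi-.2,np.pi+.2,1.4,-1.7):
    s=least_squares(res,[495,-23,110,y0,.33],args=(views,),loss='soft_l1');out.append((s.cost,s.x))
  out.sort(key=lambda a:a[0]);print(views)
  for c,x in out[:3]:print(round(c,2),np.round(x[:3],1),'yaw,tilt deg',np.round(np.degrees(x[3:]),1))
qp=np.array([[288.,224],[251,255],[199,209],[236,173]])
Wr=[atz(wray(dict(Z['p0']),q,Z['p0']['pos'],Z['p0']['rot']),8) for q in qp]
Wr=np.array(Wr);print(Wr.round(1).tolist(),'c',Wr.mean(0).round(1),[np.linalg.norm(Wr[i]-Wr[i-1]).round(1) for i in range(4)],[np.degrees(np.arctan2(*(Wr[i]-Wr[i-1])[1::-1])).round(1) for i in range(4)])
qp=np.array([[202.,243],[177,268],[134,230],[158,203]])
Wr=np.array([atz(wray(dict(Z['h1']),q,Z['h1']['pos'],Z['h1']['rot']),8) for q in qp])
print('h1 plate c',Wr.mean(0).round(1),[np.degrees(np.arctan2(*(Wr[i]-Wr[i-1])[1::-1])).round(1) for i in range(4)])
E
python3 go.py
```

```text
h1 quad [[385.0, 229.0], [278.0, 229.0], [286.0, 130.0], [385.0, 118.0]]
('h1', 'scene', 'top', 'h0', 'p0')
24.37 [496.1 -25.  108.5] yaw,tilt deg [-15.4  19.6]
24.37 [496.1 -25.  108.5] yaw,tilt deg [164.6 -19.6]
24.37 [496.1 -25.  108.5] yaw,tilt deg [-15.4  19.6]
('h1', 'h0', 'p0')
11.2 [495.2 -25.2 110.6] yaw,tilt deg [-17.3   8.9]
11.2 [495.2 -25.2 110.6] yaw,tilt deg [162.7  -8.9]
11.2 [495.2 -25.2 110.6] yaw,tilt deg [162.7  -8.9]
('scene', 'top')
8.38 [497.2 -25.  108.8] yaw,tilt deg [166.7 -21.1]
8.38 [497.2 -25.  108.8] yaw,tilt deg [166.7 -21.1]
8.38 [497.2 -25.  108.8] yaw,tilt deg [-13.3  21.1]
('h1', 'scene')
18.89 [497.  -26.2 108.6] yaw,tilt deg [-17.2  19.1]
18.89 [497.  -26.2 108.6] yaw,tilt deg [-17.2  19.1]
18.89 [497.  -26.2 108.6] yaw,tilt deg [162.8 160.9]Traceback (most recent call last):
  File "go.py", line 29, in <module>
    Wr=[atz(wray(dict(Z['p0']),q,Z['p0']['pos'],Z['p0']['rot']),8) for q in qp]
            ~~~~^^^^^^^^^^^^^^^^^^^^^^^^^^^^^^^^^^^^^^^^^^^^^^^
  File "h.py", line 11, in wray
    T=np.array(p['T_tool_cam']);W=Ro.from_rotvec(rot).as_matrix()
               ~^^^^^^^^^^^^^^
KeyError: 'T_tool_cam'
```

```bash
sed -i "s/    T=np.array(p\['T_tool_cam'\])/    T=np.array(p['T_tool_cam'] if 'T_tool_cam' in p else p['T'])/" h.py
python3 - <<'E'
from fit import *
best=None;q0=manip.current_qpos()
tgt=np.array([496,-24,105.])
for el in(30,38):
 for az in(75,90,60,110):
  a,e=np.radians([az,el]);z=np.array([np.cos(a)*np.cos(e),np.sin(a)*np.cos(e),-np.sin(e)])
  for ph in range(0,360,30):
    x0=np.cross(z,[0,0,1]);x0/=np.linalg.norm(x0);y0=np.cross(z,x0)
    x=np.cos(np.radians(ph))*x0+np.sin(np.radians(ph))*y0
    M=np.c_[x,np.cross(z,x),z]; rv=Ro.from_matrix(M).as_rotvec()
    # place the camera so that its optical axis hits the target at 270 mm
    p=manip.capture('wrist') if best is None and 'T' not in globals() else None
    if p is not None: T=np.array(p['T_tool_cam'])
    cd=M@T[:3,2]; pos=tgt-270*cd-M@T[:3,3]
    tip=pos+22*M[:,2]
    if min(pos[2],tip[2])<120 or np.linalg.norm(tip-tgt)<110: continue
    q=manip.inverse_kinematics(pos,rv)
    if q is None: continue
    ev=np.degrees(np.arcsin(-cd[2])); horiz=cd[:2]/np.linalg.norm(cd[:2])
    c=np.abs(np.array(q)-q0).max()+ .03*abs(ev-30)+2*abs(horiz@[np.cos(-.26),np.sin(-.26)])
    if best is None or c<best[0]: best=(c,pos,rv,q,ev,cd,(az,el,ph))
print(best[0],best[1],best[4:],np.round(best[3],2),manip.current_time())
np.savez('view.npz',pos=best[1],rv=best[2])
E
```

```text
1.0480054772627874 [ 491.92506123 -141.09993735  174.19042225] (np.float64(28.463175632086685), array([ 0.30298027,  0.82526436, -0.47659384]), (90, 30, 180)) [-0.75  0.6   1.73  0.69  1.65 -2.58] 14.5833
```

```bash
python3 - <<'E'
from fit import *
v=np.load('view.npz');manip.move_to(v['pos'],v['rv'])
pos,r=manip.current_eef_pos(),manip.current_tcp_rot()
p=manip.capture('wrist'); cv2.imwrite('pics/s0.png',p['color']);np.savez('s0.npz',pos=pos,rot=r,T=p['T_tool_cam'],fx=p['fx'],fy=p['fy'],cx=p['cx'],cy=p['cy'])
print([(np.round(d['xy'],1),d['confidence']) for d in manip.spot_point(p,'window')[:2]])
cv2.imwrite('pics/s0b.png',cv2.resize(p['color'][90:290,130:396],None,fx=3,fy=3)); print(manip.current_time())
E
```

```text
[(array([259.3, 192.4]), 0.81)]
15.4833
```

View pics/s0b.png

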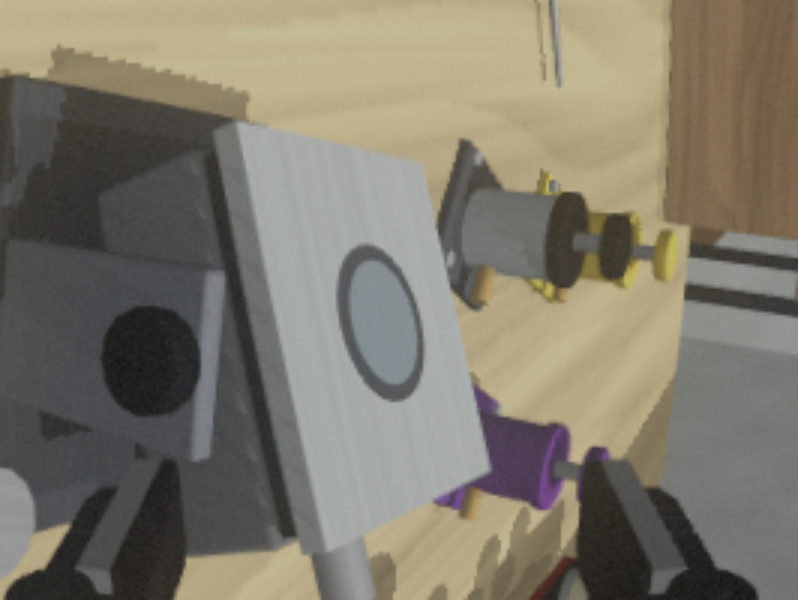

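Side view: face corners in crop at (240,122), (420,162), (490,470), (325,550), window centre (380,322). The black plunger at (615,245) is up again, with its rod showing.

```bash
python3 - <<'E'
s=open('go.py').read()
s=s.replace("Q={'h1':qh,","Q={'s0':np.array([[210,130.7],[238.3,273.3],[293.3,246.7],[270,144]]),'h1':np.array([[282.2,132.2],[372.6,121.9],[389.6,218.9],[295.6,233]]),")
s=s.replace("Wn={","Wn={'s0':(256.9,197.3),").replace("('h0','h1','p0')}","('h0','h1','p0','s0')}").replace("px={","px={'s0':2.5,")
i=s.index("for n in('h0'");
s=s.replace("for views in(('h1','scene','top','h0','p0'),('h1','h0','p0'),","for views in(('s0','h1','scene','top','h0','p0'),('s0',),('s0','h1','h0','p0'),")
s=s.replace("print(views)","print(views,np.round(res(out[0][1],views),1))")
open('go.py','w').write(s)
E
python3 go.py
```

```text
h1 quad [[385.0, 229.0], [278.0, 229.0], [286.0, 130.0], [385.0, 118.0]]
('s0', 'h1', 'scene', 'top', 'h0', 'p0') [ 0.2  0.2 -0.2 -0.2  0.2  0.3 -0.2  0.2  0.2 -0.1 -0.5 -0.1 -0.8  0.4
 -0.4  0.7 -0.9 -0.2 -0.5  0.5 -1.9  0.3  0.1  0.4 -0.6  0.1 -4.8 -0.8
 -0.7 -0.7 -0.9  0.1 -0.2  0.7 -0.8  0.9 -0.  -0.8  0.7 -1.  -0.6  0.3
 -1.   1.1 -1. ]
11.35 [496.5 -25.7 107.9] yaw,tilt deg [-13.1  21.2]
11.35 [496.5 -25.7 107.9] yaw,tilt deg [-13.1  21.2]
11.35 [496.5 -25.7 107.9] yaw,tilt deg [ -13.1 -158.8]
('s0',) [ 0.1 -0.  -0.3 -0.1  0.3  0.4 -0.2 -0.3  0.3  0.  -0.4]
0.35 [496.1 -27.4 109.1] yaw,tilt deg [-13.   21.1]
0.35 [496.1 -27.4 109.1] yaw,tilt deg [-13.   21.1]
0.35 [496.1 -27.4 109.1] yaw,tilt deg [167.  -21.1]
('s0', 'h1', 'h0', 'p0') [ 0.1  0.1 -0.2 -0.1  0.2  0.4 -0.3  0.1  0.3 -0.1 -0.4 -0.1 -0.6  0.4
 -0.2  0.7 -0.7 -0.3 -0.7  0.6 -0.9  0.4 -1.   1.1 -0.8]
3.06 [496.1 -26.3 108.5] yaw,tilt deg [-13.1  21.3]
3.06 [496.1 -26.3 108.5] yaw,tilt deg [166.9 -21.3]
3.06 [496.1 -26.3 108.5] yaw,tilt deg [-13.1  21.3]
('scene', 'top') [-0.8  0.2 -4.8 -0.7 -1.8  0.3  0.1  0.4 -0.6 -0
[... 170 characters left out ...]
497.2 -25.  108.8] yaw,tilt deg [-13.3  21.1]
('h1', 'scene') [-0.1  0.6 -0.3 -0.4  0.  -0.5 -0.5 -0.  -1.   0.8 -0.4  0.1 -4.3 -0.5
 -1.2  0.4  0.7  0.3 -1.2 -0.7 -1.1]
7.01 [496.9 -27.1 107.7] yaw,tilt deg [166.5 -21.4]
7.01 [496.9 -27.1 107.7] yaw,tilt deg [-13.5  21.4]
7.01 [496.9 -27.1 107.7] yaw,tilt deg [-13.5  21.4]
[[558.2, -232.7, 8.0], [583.0, -292.3, 8.0], [500.0, -329.6, 8.0], [474.2, -269.2, 8.0]] c [ 528.8 -280.9    8. ] [np.float64(91.6), np.float64(64.4), np.float64(91.0), np.float64(65.7)] [np.float64(23.4), np.float64(-67.4), np.float64(-155.8), np.float64(113.2)]
h1 plate c [ 528.8 -280.9    8. ] [np.float64(23.4), np.float64(-65.1), np.float64(-156.7), np.float64(113.2)]
```

```bash
cat > plan.py <<'E'
from fit import *
G=np.array([528.8,-280.9]);gy=np.radians(23.7);WC=np.array([496.4,-26.0,110]);RF=Rface(np.radians(-13.1),np.radians(21.2))
n=RF[:,2]
def toolR(x,z): z=z/np.linalg.norm(z);x=x-z*(x@z);x/=np.linalg.norm(x);return np.c_[x,np.cross(z,x),z]
def rg(s): return Ro.from_matrix(toolR(s*np.array([np.cos(gy),np.sin(gy),0]),np.array([0,0,-1.]))).as_rotvec()
def rp(s): return Ro.from_matrix(toolR(s*RF[:,0],-n)).as_rotvec()
E
python3 - <<'E'
from plan import *
for s in(1,-1):
    a=manip.inverse_kinematics([*G,36],rg(s));b=[manip.inverse_kinematics(WC+n*(36+d),rp(k)) for d in (0,) for k in(1,-1)]
    print(s,None if a is None else np.round(a,2),[None if q is None else np.round(q,2) for q in b])
print(np.round(manip.current_qpos(),2))
E
```

```text
1 [-0.56  0.54  1.81 -0.    0.79  0.6 ] [array([-0.11,  0.02,  2.28, -0.09,  0.48,  1.76]), array([-0.11,  0.02,  2.28, -0.09,  0.48, -1.38])]
-1 [-0.56  0.54  1.81 -0.    0.79 -2.55] [array([-0.11,  0.02,  2.28, -0.09,  0.48,  1.76]), array([-0.11,  0.02,  2.28, -0.09,  0.48, -1.38])]
[-0.75  0.6   1.73  0.69  1.65 -2.58]
```

```bash
python3 - <<'E'
from plan import *
manip.move_linear(manip.current_eef_pos()+[0,-60,60],vel=200)
manip.move_gripper(46,40)
manip.move_to([*G,130],rg(-1))
manip.move_linear([*G,70],vel=150)
f0=manip.current_force()
print(manip.move_linear([*G,36],vel=80,contact_N=8),manip.current_eef_pos(),manip.current_force()-f0)
manip.hold(.2);print('grasp pose',manip.current_eef_pos(),manip.current_tcp_rot(),rg(-1))
manip.move_gripper(8,60)
print('open',manip.current_opening(),'after',manip.current_eef_pos(),manip.current_force()-f0)
z0=manip.current_eef_pos()[2]
manip.move_linear([*G,160],vel=120)
manip.hold(.2);print(manip.current_opening(),manip.current_force()-f0)
pos,r=manip.current_eef_pos(),manip.current_tcp_rot()
p=manip.capture('wrist');cv2.imwrite('pics/g0.png',cv2.resize(p['color'][150:],None,fx=1.3,fy=1.3))
d=manip.spot_point(p,'plate_mid')
W=Ro.from_rotvec(r).as_matrix()
for e in d[:2]:
    X=atz(wray(p,e['xy'],pos,r),pos[2]-z0+25);print(e['xy'],e['confidence'],'in tool',(W.T@(X-pos)).round(1))
print(z0,manip.current_time())
E
```

```text
False [ 528.48854268 -280.58160163   35.38029035] [ 0.3894988  -0.35241307 -0.49940709]
grasp pose [ 529.25310684 -281.16434776   36.51993986] [-6.45067466e-01  3.07384177e+00 -1.21474048e-03] [ 0.64512667 -3.07464079 -0.        ]
open 13.432344017019755 after [ 529.18824704 -281.12308184   36.44144854] [ 0.91972336 -0.42737629  1.33324958]
13.376269548953317 [-0.32181629 -0.9938095  -3.02220301]
[257.3, 265.6] 0.55 in tool [-1.6 -0.5 11.4]
36.44144853881729 20.525
```

View pics/g0.png

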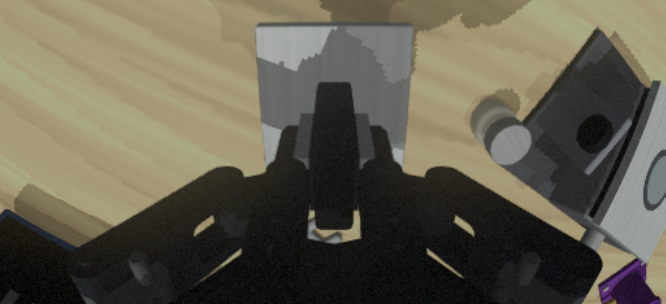

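The plate is gripped by the fin, square in the jaws (opening 13.4 mm). Moving it over the window and approaching along the face normal until light contact.

```bash
cat >> plan.py <<'E'
M=Ro.from_rotvec(rp(-1)).as_matrix()
def tgt(d): return WC+n*(36.5+d)+0.8*M[:,0]
def st(f0):
    p=manip.current_eef_pos();f=manip.current_force()-f0;W=Ro.from_rotvec(manip.current_tcp_rot()).as_matrix()
    und=p-0.8*M[:,0]+W[:,2]*36.5
    print('und in window',(RF.T@(und-WC)).round(2),'f face',(RF.T@f).round(2),'ang',np.arccos(-W[:,2]@n).round(4),'mom',(RF.T@manip.current_moment()).round(2),manip.current_opening().__round__(2),round(manip.current_time(),2),flush=True)
    return (RF.T@f)[2]
E
python3 - <<'E'
from plan import *
manip.move_linear([*(G+[-20,60]),210],vel=200)
manip.move_to(tgt(60),rp(-1))
manip.move_linear(tgt(15),vel=100)
manip.hold(.4);f0=manip.current_force();np.save('f0.npy',f0);st(f0)
p=manip.capture('scene');cv2.imwrite('pics/sc1.png',cv2.resize(p['color'][110:250,160:340],None,fx=4,fy=4))
print(manip.move_linear(tgt(-4),rotation=rp(-1),vel=12,contact_N=5)); st(f0)
manip.hold(.3);st(f0)
E
```

```text
und in window [ 0.34  0.09 15.37] f face [0. 0. 0.] ang 0.0009 mom [ 0.01  0.36 -0.  ] 13.01 23.08
True
und in window [-0.14 -0.04 -3.34] f face [ 1.67 -0.11  5.7 ] ang 0.0002 mom [ 0.08 -0.14 -0.02] 13.59 24.55
und in window [-0.59 -0.02 -3.53] f face [3.32 0.74 6.61] ang 0.0009 mom [ 0.19 -0.5  -0.01] 13.44 24.85
```

View pics/sc1.png

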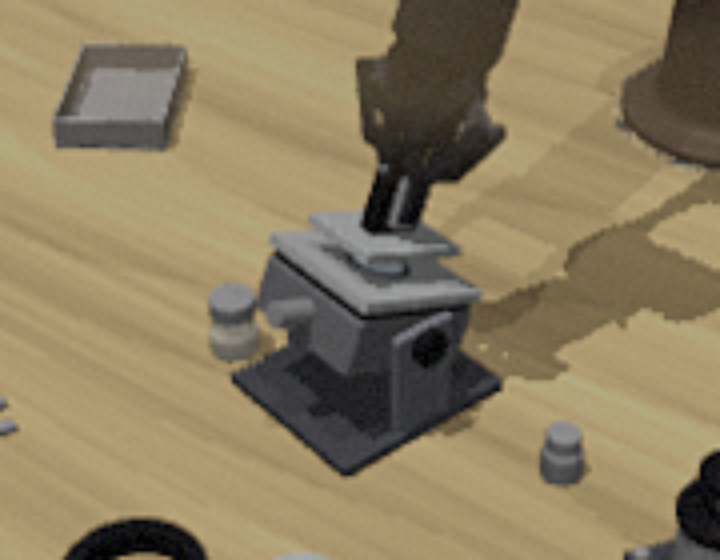

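```bash
python3 - <<'E'
from plan import *
f0=np.load('f0.npy')
z=-3.6
for i in range(6):
    manip.move_linear(tgt(z)+0.4*RF[:,0],rotation=rp(-1),vel=5,contact_N=6)
    manip.hold(.4); f=st(f0)
    if f>8.5: break
    z-=.4
E
```

```text
und in window [-0.81 -0.11 -3.86] f face [-3.07  0.92  7.9 ] ang 0.0023 mom [0.3  0.49 0.08] 13.35 25.98
und in window [-0.83 -0.12 -4.21] f face [-2.33  0.93  8.76] ang 0.0024 mom [0.25 0.53 0.06] 13.31 26.62
```

```bash
python3 - <<'E'
from plan import *
f0=np.load('f0.npy')
a=manip.capture('scene');b=manip.capture('wrist')
A=cv2.resize(a['color'][135:215,205:305],(750,600));A=cv2.resize(a['color'][145:211,207:297],(400,293),interpolation=cv2.INTER_CUBIC)
B=cv2.resize(b['color'][130:310,140:386],(400,293),interpolation=cv2.INTER_CUBIC)
cv2.imwrite('pics/f.png',np.hstack([A,B]))
pos,r=manip.current_eef_pos(),manip.current_tcp_rot()
for p,w in((a,0),(b,1)):
  for e in manip.spot_point(p,'plate_mid')[:1]:
    o,d=wray(p,e['xy'],pos,r) if w else ray(p,e['xy'])
    P0=WC+n*23;X=o+d*(((P0-o)@n)/(d@n));print(w,e['confidence'],(RF.T@(X-WC)).round(1))
st(f0)
for _ in range(2): manip.hold(.3); st(f0)
E
```

```text
0 0.75 [13.6 20.2 23. ]
1 0.96 [-2.5 -0.1 23. ]
und in window [-0.79 -0.13 -4.19] f face [-2.7   1.05  8.42] ang 0.0023 mom [0.27 0.54 0.01] 13.02 26.82
und in window [-0.82 -0.13 -4.19] f face [-3.    1.1   8.19] ang 0.0023 mom [0.22 0.53 0.05] 13.37 27.12
und in window [-0.86 -0.12 -4.2 ] f face [-3.37  1.21  9.09] ang 0.0024 mom [0.3  0.47 0.04] 13.18 27.43
```

View pics/f.png

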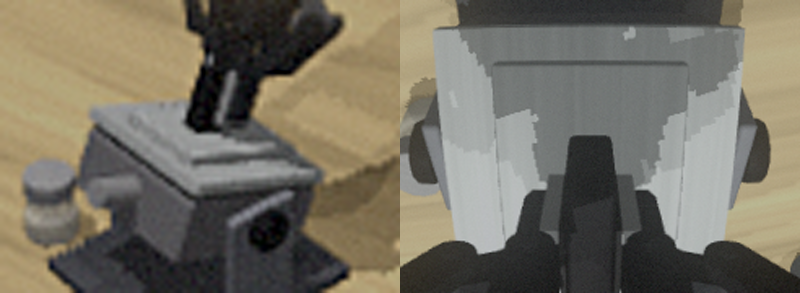

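```bash
python3 - <<'E'
from plan import *
p=manip.capture('wrist');z=dict(pos=manip.current_eef_pos(),rot=manip.current_tcp_rot(),T=np.array(p['T_tool_cam']),fx=p['fx'],fy=p['fy'],cx=p['cx'],cy=p['cy'])
W=Ro.from_rotvec(z['rot']).as_matrix()
# everything in tool frame: plate x=-tool x
print('measured plate (198.4,168.1)(317.1,168.1) w118.7; face (162.8,147.2)(350.3,147.2) w187.5')
for off in(0,-1.6):
 for t in(-.06,-.03,0,.03,.06):
  rot=Ro.from_euler('y',t).as_matrix()
  for nm,pt in(('plate',[[45,-32,-8],[45,32,-8]]),('face',[[56,-53,0],[56,53,0]])):
    X=np.array(pt,float); X=X@rot.T+[off if nm=='plate' else -off*0-0.8,0,36.5]
    u=wproj(z,z['pos']+X@W.T);print(off,t,nm,u.round(1).tolist(),abs(u[1,0]-u[0,0]).round(1))
E
```

```text
measured plate (198.4,168.1)(317.1,168.1) w118.7; face (162.8,147.2)(350.3,147.2) w187.5
0 -0.06 plate [[198.8, 166.4], [319.3, 166.4]] 120.5
0 -0.06 face [[164.8, 147.0], [352.8, 147.1]] 188.0
0 -0.03 plate [[198.3, 167.2], [319.8, 167.2]] 121.5
0 -0.03 face [[163.9, 147.3], [353.8, 147.4]] 189.8
0 0 plate [[197.9, 168.2], [320.3, 168.2]] 122.5
0 0 face [[163.0, 147.7], [354.7, 147.8]] 191.7
0 0.03 plate [[197.4, 169.3], [320.8, 169.3]] 123.4
0 0.03 face [[162.1, 148.2], [355.6, 148.3]] 193.5
0 0.06 plate [[196.9, 170.4], [321.4, 170.4]] 124.4
0 0.06 face [[161.2, 148.8], [356.6, 148.9]] 195.4
-1.6 -0.06 plate [[198.9, 169.3], [319.2, 169.3]] 120.2
-1.6 -0.06 face [[164.8, 147.0], [352.8, 147.1]] 188.0
-1.6 -0.03 plate [[198.5, 170.2], [319.7, 170.2]] 121.2
-1.6 -0.03 face [[163.9, 147.3], [353.8, 147.4]] 189.8
-1.6 0 plate [[198.0, 171.2], [320.2, 171.2]] 122.2
-1.6 0 face [[163.0, 147.7], [354.7, 147.8]] 191.7
-1.6 0.03 plate [[197.6, 172.3], [320.7, 172.3]] 123.1
-1.6 0.03 face [[162.1, 148.2], [355.6, 148.3]] 193.5
-1.6 0.06 plate [[197.1, 173.4], [321.2, 173.4]] 124.1
-1.6 0.06 face [[161.2, 148.8], [356.6, 148.9]] 195.4
```

```bash
python3 - <<'E'
from plan import *
f0=np.load('f0.npy');manip.hold(.3);st(f0)
manip.close_job();print('closed')
E
```

```text
und in window [-0.79 -0.13 -4.19] f face [-2.99  0.33  7.46] ang 0.0023 mom [0.26 0.48 0.04] 13.05 27.77
the job is handed in; nothing more can be done
closed
```

I handed the job in at about 28 s with the plate gripped and pressed on the sensor face. My checks agree that it is in place, but no verdict was reported.

- **Purge pump:** My first press fell short, at about 10.6–12.5 mm. I pressed again until the force limit tripped, then held for 0.45 s at about 13.5 mm. I let the plunger up, and a side view showed its rod out again.
- **Plate on the window:**
  - The fin was gripped at a 13 mm opening.
  - The push measured 7.5–9 N, a little under the 10 N asked for.
  - By the arm's pose the plate is within 1 mm of the window centre, and the wrist picture puts it within about 2.5 mm.
  - The tool is within 0.003 rad of the face normal I estimated from several views that agreed on 21.2° of slope.
  - The last wrist picture shows even margins and no gap at the lower edge.

**Checks that disagreed:**
- **Height:** The arm's pose puts the underside 4.2 mm below the unpressed face. The measured push should only sink it about 2.5 mm. I put the difference down to calibration, but on the raw reading the plate is at the low edge of the allowed height.
- **Sideways force:** About 3 N of sideways force along the slope remained. The measured moments could mean the push is centred somewhat up the slope.
- **Point detector:** On the scene picture it placed the plate 14–20 mm off centre. I disregarded that because the fin was hidden there and the wrist picture contradicts it.

The arm touched none of the bystanders that I could see, though I did not re-measure their positions.

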